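Clear the V-block and hold the lens barrel pressed in it

ROBOT

A 6-joint arm with a two-finger parallel gripper is mounted at the origin on the work surface. World frame = base frame: x ahead of the robot, y to its left, z up, the work surface at z = 0. Lengths are in m, angles in rad, forces in N, time in s.
With the tool pointing down it reaches from about 0.275 to 0.725 m from the base axis. Payload 5.6 kg.
Tool frame: the origin (TCP) lies on the centre line of the jaws, within the pads' length; the fingertips stand 11 mm ahead of it and the grasp point (between the pads) lies 8 mm behind it (manip.tip_extent is the distance from the TCP to the fingertips, in m); z points along the fingers, y is the line along which they close (so a half turn about z gives the same grasp; the last joint's range is limited). The gripper opens to 85 mm and grips with 20 to 120 N. Pads are 22 mm wide; open, the fingers measure 114 mm over their backs; the gripper's body (76 mm by 85 mm) begins 54 mm behind the grasp point. The pads swing forward as they close: fully open they stand 13 mm farther back than shut.
Start: joints at [-1.02, 0.255, 0.108, 0, -1.424, -0.285], TCP at [0.144, -0.531, 0.242] pointing down, gripper open.
Joint ranges: [-2.95, 2.95], [-1.21, 1.97], [-1.09, 1.5], [-2.87, 1.71], [-2.94, -0.07], [-3.05, 3.05]. Speed limits (rad/s): [2.57, 2.57, 3.14, 3.14, 3.14, 3.14].

INTERFACE

Orientations are given as a rotation vector (axis times angle).
In Python, from rig import manip gives the robot as it stands.
- The arm moves only by the tool arm_command, never from a script. Its argument "series" is a list of rows, each an object with "linear": the shift along the tool's x, y, z in cm, a list of three; "twist": the turn, a rotation vector about the tool's x, y, z in degrees, a list of three; "hand": the finger opening in cm, from 0 to 8.54. In form: [{"linear": [x, y, z], "twist": [ax, ay, az], "hand": hand}, ...]. A call has exactly 8 rows; each row is the pose to reach, as a shift and turn from the pose commanded when the call began, along the tool's axes at that moment; what a row does not reach only later rows make up. A row lasts 1/10 s, in which the tool goes at most 50 mm and 8.59 degrees, less where a joint would pass 70% of its speed; a pose out of reach is approached as far as the arm can. A call with a gripper value outside its range is refused whole. The fingers move at their own pace and stop on an object; the grip force is fixed at half the most. Time passes only in rows, so rows that repeat a pose let the fingers close, or fill a call up. It gives the time, the measured TCP pose, the force, the opening and the grip force at its end, in the units of the state.
- manip.state(): the state, without advancing time (a new reading comes with each control period).
- manip.grab_frame(name): name is "scene" or "top"; returns the picture (480x640x3 uint8, red, green, blue); there is no depth.
- manip.camera_params(name): a dict with "camera_matrix" (3x3 intrinsics, pixels), "position" and "attitude" of the camera in the world. Camera axes: x right, y down, z forward; pixel columns grow to the right and rows downward; lengths in m; the calibration is good to about 2 mm. A picture is of the moment at which its call begins. camera_params takes no time and is no camera call.
- manip.close_job(): hands the job in; it is judged then, once.
The state is a dict: "time": time; "joint_pos": joint angles; "joint_vel": joint speeds; "tau": joint torques, N m; "eef_pos": TCP position; "ee_rot": TCP orientation; "contact_force": force on the tool from outside, world axes, zero at the start; "moment": the same for the moment, N m; "finger_gap": opening from 0.0 (shut) to 1.0 (fully open); "grasp_force": force on a finger pad.
Only numpy, scipy, OpenCV 4.12 (cv2) and the standard library are available. Lean on these libraries where they do the work, as an engineer would, in place of code of your own. Each camera call takes 0.05 s, during which the arm holds its last target. There are 200 camera calls.

TASK

Slide the blue cover plate straight up out of the slot across the V-block and park it upright in the orange stand, let go of it there. Then take the lens barrel from its green cradle, lay it along the V-block's groove, centred along its length, and finish while holding it pressed down onto both faces of the V with about 10 newtons: do not let go or back off at the end. Leave everything else on the bench where it is.

Things in the scene. Friction and masses are not known exactly. Their poses are not given: they have to be found in the camera images.
- vblock: Fixed grey V-block, two halves each 40 mm long, on a dark base 100 x 90 x 12 mm. Origin: centre of underside, on the table; z up; x along the groove. 90 degree V, apex line 40 mm up; top edges 56 mm up, the highest part; 64 mm wide (y). An 8 mm slot between the halves crosses the groove at x = 0, floor 12 mm up, its ends closed by black posts 50 mm high at y = +-35.5 to 41.5 mm
- vface_left: The polished steel face on the +y side of the groove (both halves), sloping 45 degrees. Origin and axes are those of the V-block. The seated barrel's axis lies 68.3 mm above this origin, right over the groove
- vface_right: The polished steel face on the -y side of the groove (both halves). Its origin and axes are those of the V-block
- plate: Loose blue plate, 80 g, upright in the V-block's slot on its floor, blocking the groove. 68 mm wide (y), 95 mm tall (z). Blue part 5 mm thick (x); the top 14 mm is a black edge strip 10 mm thick. Origin: middle of the lower edge; z up the plate, x across its thickness. About 1.5 mm of play in the slot; it slides straight up and is free once raised 45 mm
- stand: Fixed orange parking stand for the cover plate, base 70 x 100 mm. Origin: centre of the underside, on the table; z up. One open-topped slot runs along y through its middle: 10 mm wide (x), 80 mm long (y), floor 8 mm up, walls up to 43 mm. The parked plate stands in it on its lower edge, origin 8 mm above the stand's origin; it may lean a little
- cradle: Fixed green lens cradle 120 x 64 mm, 8 mm thick, with two low black ribs (4 mm high, inner edges 13 mm either side of the middle) along x, between which the lens barrel lies. Origin: centre of the underside, on the table; z up
- barrel: Loose dark steel lens barrel, a plain cylinder 40 mm in diameter and 100 mm long with bands and a glass at each end, 150 to 300 g. Origin: its centre, on the axis; x along the axis. At the start it lies level in the cradle, axis 28 mm above the table. It can go in the V-block either way round
- screwdriver: Bystander: screwdriver with an orange handle, 200 mm long, lying, loose on the table. Origin at its underside, z on the table
- motor: Bystander: stepper motor, 42 mm square and 62 mm tall with its shaft, black and aluminium, loose on the table. Origin at its underside
- pulley: Bystander: aluminium belt pulley, 40 mm in diameter, 24 mm tall, loose on the table. Origin at its underside
- bearing: Bystander: steel bearing ring, 32 mm in diameter, 10 mm tall, loose on the table. Origin at its underside
- mug: Bystander: black mug, 84 mm in diameter, 95 mm tall, loose on the table. Origin at its underside
- organiser: Bystander: clear flat parts box 90 x 130 x 30 mm, loose on the table. Origin at its underside
- camera_board: Bystander: small green camera board 38 mm square, 22 mm tall, loose on the table. Origin at its underside
There are look-alikes about, which are no part of the job. Leave any yellow look-alike of the barrel alone.

How it is judged:
On the way, in this order (a step that is already met when the one before it is completed fails the run):
1. the cover plate is held, raised clear of the V-block's slot (z of plate in the frame of vblock above 0.057 m and contact force between the fingers and plate above 0.5 N), for 0.05 s.
2. the cover plate stands in the parking stand and is let go (x of plate in the frame of stand between -0.01 and 0.01 m and y of plate in the frame of stand between -0.015 and 0.015 m and z of plate in the frame of stand below 0.016 m and angle between plate's own z axis and vertical below 0.3 rad and contact force between the fingers and plate below 0.05 N), for 0.2 s.
3. the lens barrel is lifted from its cradle in the gripper (z of barrel in the frame of cradle above 0.04 m and contact force between the fingers and barrel above 0.5 N), for 0.1 s.
At the end, for the whole second after the job is handed in: Barrel in the V: within 12 mm along, 3 mm across and in height, 0.05 rad of the groove, still, fingers pressing it, 3 to 30 N on each face. Plate in the stand: within 10 mm across, 15 mm along, edge under 16 mm up, leaning under 0.3 rad, not touched. Through the last second (all of step 2 and x of barrel in the frame of vblock between -0.012 and 0.012 m and y of barrel in the frame of vblock between -0.003 and 0.003 m and z of barrel in the frame of vblock between 0.0648 and 0.0713 m and angle between the x axis of barrel and the x axis of vblock, either way round below 0.05 rad and contact force between barrel and vface_left between 3 and 30 N and contact force between barrel and vface_right between 3 and 30 N and contact force between the fingers and barrel above 3 N and linear speed of barrel below 0.02 m/s); the arm keeps its last pose, push and grip.
It fails at once if another thing on the bench is moved more than 30 mm (distance of any of screwdriver, motor, pulley, bearing, mug, organiser, camera_board from where it was at the start of the episode above 0.03 m).
It also fails if it takes over 54 s, if anything falls off the work surface, if the arm or the gripper's body presses on something with over 40 N, if the wrist force passes 120 N, or if a joint passes its speed limit or range.

## Working session

There is one attempt and no reset: what is moved stays moved. The work goes in short steps, Python scripts to look and compute and a tool call to move; the robot and the scene stay as the last step left them, time stands still between calls to the robot, and variables do not carry over. Pictures are saved under pics/ and viewed, at most 10 in all, crops included, and the job is handed in when it is done.

Besides the shell and the picture viewer there is one more tool, called as name([rows], argument=value, ...), one row to a line, values as JSON. arm_command: Moves the arm, as the interface text tells. Its arguments: {"type":"object","properties":{"series":{"type":"array","items":{"type":"object","properties":{"linear":{"type":"array","items":{"type":"number"}},"twist":{"type":"array","items":{"type":"number"}},"hand":{"type":"number"}}}}},"required":["series"]}

```bash
mkdir -p pics; ls
python3 - <<'E'
from rig import manip
import cv2
for n in("scene","top"):
    cv2.imwrite(f"pics/{n}0.png",manip.grab_frame(n)[:,:,::-1]); print(manip.camera_params(n))
print(manip.state(),manip.tip_extent)
E
```

```text
pics
{'camera_matrix': array([[533.37194108,   0.        , 325.48582406],
       [  0.        , 533.37194108, 241.37160096],
       [  0.        ,   0.        ,   1.        ]]), 'position': array([ 0.86855972, -0.48575624,  1.00377881]), 'attitude': array([-2.58020149, -0.62204708,  0.17356555])}
{'camera_matrix': array([[440.31482519,   0.        , 320.33683624],
       [  0.        , 440.31482519, 254.22267373],
       [  0.        ,   0.        ,   1.        ]]), 'position': array([ 0.48817391, -0.01837455,  1.22166329]), 'attitude': array([-2.19394814,  2.14339204, -0.06680804])}
{'time': 0.1, 'joint_pos': array([-1.02043931e+00,  2.55711119e-01,  1.07143369e-01, -3.94268068e-04,
       -1.42390957e+00, -2.84601027e-01]), 'joint_vel': array([ 6.34973906e-04, -1.62499049e-03,  2.04157726e-03,  3.30422322e-04,
        1.23105968e-03, -1.25283861e-05]), 'tau': array([-1.54748257e-03, -3.87603450e+01,  2.38473862e+01,  5.37779957e+00,
       -3.76709533e-03, -2.56443528e-06]), 'eef_pos': array([ 0.14438758, -0.53027634,  0.24148193]), 'ee_rot': array([ 4.16087607e-01, -3.11358731e+00, -2.66180789e-03]), 'contact_force': array([-0.11961188, -0.20937424,  0.52163758]), 'moment': array([-0.0387811 , -0.00900047,  0.01637902]), 'grasp_force': 0.0, 'finger_gap': 1.0002212630872354} 0.011
```

View pics/top0.png

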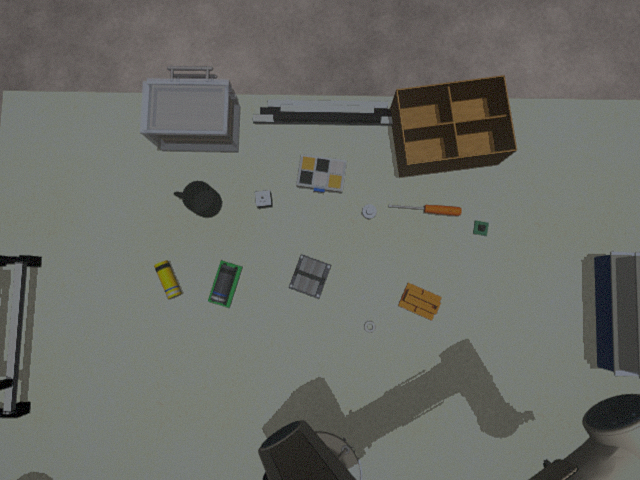

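View pics/scene0.png

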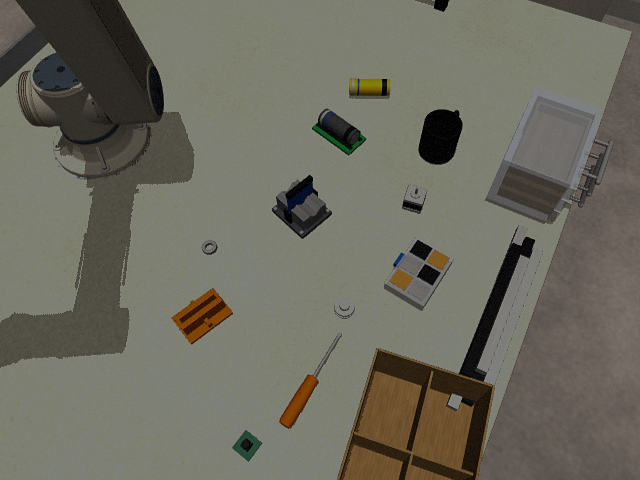

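The top view shows the V-block at about (311,276), the stand at (420,301), the cradle with the barrel at (226,284) and the yellow decoy at (168,280). The scene view shows the plate standing in the V-block at about (300,195). I'll enlarge these next.

Run:
```python
import cv2,numpy as np
def c(n,u,v,w=64,h=48):
    im=cv2.imread(f"pics/{n}0.png")[v-h//2:v+h//2,u-w//2:u+w//2]
    return cv2.convertScaleAbs(cv2.resize(im,(400,300),interpolation=cv2.INTER_CUBIC),alpha=1.5,beta=10)
m=np.vstack([np.hstack([c("top",311,276),c("top",420,301)]),np.hstack([c("top",226,284),c("scene",302,204,96,72)])])
cv2.imwrite("pics/m1.png",m)
```

```text
(no output)
```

View pics/m1.png

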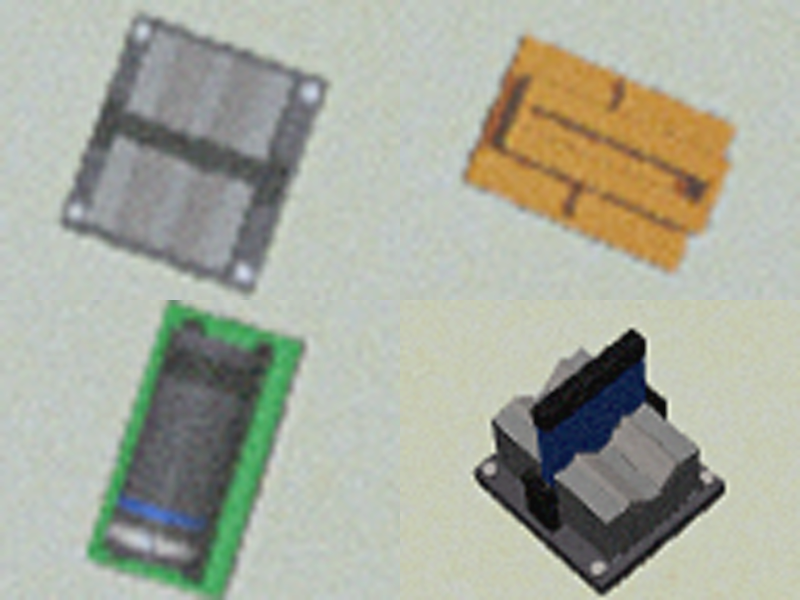

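The mosaic shows the V-block base corners at (137,15), (327,78), (252,293) and (62,225). The barrel lies in the cradle with its long axis tilted about 15° from image vertical. The stand's slot isn't clear, so I'll enlarge it from both cameras.

Run:
```python
import cv2,numpy as np
def c(n,u,v,w=64,h=48):
    im=cv2.imread(f"pics/{n}0.png")[v-h//2:v+h//2,u-w//2:u+w//2]
    return cv2.convertScaleAbs(cv2.resize(im,(400,300) ,interpolation=cv2.INTER_CUBIC),alpha=1.3,beta=0)
m=np.vstack([np.hstack([c("top",420,301,48,36),c("scene",202,316,80,60)]),np.hstack([c("scene",340,131,80,60),c("scene",302,204,80,60)])])
cv2.imwrite("pics/m2.png",m)
```

```text
(no output)
```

View pics/m2.png

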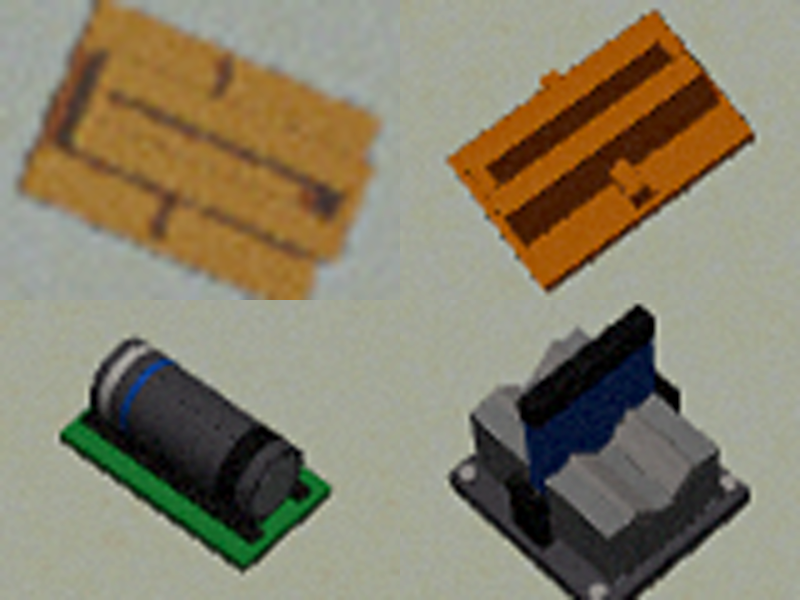

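```bash
cat > h.py <<'E'
import numpy as np
from scipy.optimize import least_squares
from scipy.spatial.transform import Rotation as R
from rig import manip
C={n:manip.camera_params(n) for n in("top","scene")}
def proj(n,P):
    c=C[n]; q=R.from_rotvec(c["attitude"]).inv().apply(np.atleast_2d(P)-c["position"]); q=q@c["camera_matrix"].T
    return q[:,:2]/q[:,2:]
def un(o,s,m0,pts): # mosaic pixel -> image pixel: crop origin o, scale s, tile origin m0
    return (np.array(pts,float)-m0+.5)/s-.5+o
def fit(obs,x0):
    def res(p): 
        M=R.from_euler('z',p[2])
        return np.concatenate([(proj(n,M.apply(np.array(m)/1e3)+[p[0],p[1],0])-u).ravel() for n,m,u in obs])
    r=least_squares(res,x0); return r.x,np.round(r.fun,1)
E
cat > m.py <<'E'
from h import *
np.set_printoptions(suppress=True,precision=4)
vt=("top",[(50,45,12),(50,-45,12),(-50,-45,12),(-50,45,12)],un((279,252),6.25,(0,0),[(137,15),(327,78),(252,293),(62,225)]))
vs=("scene",[(-50,-45,12),(50,-45,12),(50,45,12)],un((254,168),4.1667,(400,300),[(475,470),(602,580),(725,485)]))
x0=[.43,0,-.3]
print("v",*[fit(o,x0) for o in([vt],[vs],[vt,vs])])
st=("top",[(35,50,8),(35,-50,8),(-35,50,8)],un((396,283),8.3333,(0,0),[(97,2),(382,128),(18,187)]))
ss=("scene",[(-5,-40,43),(-5,40,43),(5,40,43),(5,-40,43)],un((162,286),5,(400,0),[(487,165),(660,42),(675,60),(498,185)]))
print("s",*[fit(o,[.36,-.3,-.3]) for o in([st],[ss],[st,ss])])
ct=("top",[(60,32,8),(60,-32,8),(-60,-32,8),(-60,32,8)],un((194,260),6.25,(0,300),[(170,302),(305,342),(222,598),(92,555)]))
cs=("scene",[(-60,-32,8),(60,-32,8),(60,32,8)],un((300,101),5,(0,300),[(62,435),(243,568),(330,490)]))
print("c",*[fit(o,[.4,.25,-.3]) for o in([ct],[cs],[ct,cs])])
p=fit([ct,cs],[.4,.25,-.3])[0]
M=R.from_euler('z',p[2]); e=proj("scene",M.apply([[.04,0,.028],[.05,0,.028],[.06,0,.028]])+[p[0],p[1],0])
print("barrel end",e,un((300,101),5,(0,300),[(270,488)]))
# plate strip top in scene
p=fit([vt,vs],x0)[0];M=R.from_euler('z',p[2])
print("plate",proj("scene",M.apply([[.005,-.034,.107],[.005,.034,.107],[-.005,.034,.107]])+[p[0],p[1],0])*5-np.array([262,174])*5+[400,300])
E
python3 m.py
```

```text
v (array([ 0.5278,  0.0365, -0.3112]), array([-0.2, -0.5,  0.2,  0.1,  0.3,  0.2, -0.3,  0.2])) (array([ 0.5282,  0.0365, -0.3305]), array([-0.5, -0.7, -0.2,  1.4,  0.6, -0.8])) (array([ 0.5279,  0.0364, -0.3198]), array([ 0. , -0.6,  0.3,  0.2,  0.1,  0.2, -0.4, -0. , -0.7, -0.5,  0. ,
        1.4,  0.5, -1.1]))
s (array([ 0.4648, -0.2645, -0.4107]), array([ 0.5, -0.5, -0.1, -0.1, -0.5,  0.6])) (array([ 0.4671, -0.2668, -0.4087]), array([-0.3,  0.1,  0.1, -0. , -0. ,  0. ,  0.3, -0.1])) (array([ 0.4664, -0.2661, -0.4032]), array([ 1. , -1. ,  0.5, -0.9,  0.2,  0.2, -0.4, -0.3, -0.1, -0.5, -0.2,
       -0.5,  0.2, -0.4]))
c (array([ 0.502 ,  0.2698, -0.2695]), array([ 0. , -0.6,  0.3, -0.4,  0.4,  0.4, -0.8,  0.5])) (array([ 0.503 ,  0.2679, -0.2823]), array([-0.7, -0.3, -0. ,  0.2,  0.7,  0. ])) (array([ 0.5023,  0.269 , -0.2757]), array([ 0.5, -0.7,  0.7, -0.4,  0.6,  0.3, -0.6,  0.3, -0.8, -0.6,  0.1,
       -0.3,  0.7, -0.5]))
barrel end [[351.3217 135.8938]
 [354.5305 138.1706]
 [357.7565 140.4598]] [[353.6 138.2]]
plate [[532.3039 409.7484]
 [654.4663 311.9007]
 [637.6659 297.7801]]
```

```bash
cat >> h.py <<'E'
V=(.528,.0365,-.318); S=(.467,-.2667,-.408); K=(.5025,.269,-.275)
def goto(x,y,z,yaw):
    """tool-frame move (cm, deg) so TCP is at x,y,z pointing down, tool y at angle yaw mod pi"""
    s=manip.state(); T=R.from_rotvec(s["ee_rot"]); best=None
    for k in (0,np.pi):
        a=yaw+k; Y=np.array([np.cos(a),np.sin(a),0]); Z=np.array([0,0,-1]); 
        G=R.from_matrix(np.c_[np.cross(Y,Z),Y,Z]); w=(T.inv()*G).as_rotvec(degrees=True)
        if best is None or np.linalg.norm(w)<np.linalg.norm(best): best=w
    d=T.inv().apply(np.array([x,y,z])-s["eef_pos"])*100
    print("t",round(s["time"],2),"pos",s["eef_pos"].round(4),"lin",d.round(2),"tw",best.round(1),"F",s["contact_force"].round(1),"grip",round(s["grasp_force"],1),round(s["finger_gap"],3))
E
python3 -c "
from h import *
goto(V[0],V[1],.20,V[2])"
```

```text
t 0.1 pos [ 0.1444 -0.5303  0.2415] lin [-51.9   44.61   4.22] tw [  0.1   0.  -56.6] F [-0.1 -0.2  0.5] grip 0.0 1.0
```

arm_command([
  {"linear": [-3.7, 3.2, 0.3], "twist": [0, 0, -7], "hand": 8.5},
  {"linear": [-7.4, 6.4, 0.6], "twist": [0, 0, -14], "hand": 8.5},
  {"linear": [-11.1, 9.6, 0.9], "twist": [0, 0, -21], "hand": 8.5},
  {"linear": [-14.8, 12.8, 1.2], "twist": [0, 0, -28], "hand": 8.5},
  {"linear": [-18.5, 16, 1.5], "twist": [0, 0, -35], "hand": 8.5},
  {"linear": [-22.2, 19.2, 1.8], "twist": [0, 0, -42], "hand": 8.5},
  {"linear": [-25.9, 22.4, 2.1], "twist": [0, 0, -49], "hand": 8.5},
  {"linear": [-29.6, 25.6, 2.4], "twist": [0, 0, -56.6], "hand": 8.5},
])

```text
time: 0.9
eef_pos: [0.3633, -0.2039, 0.2181]
ee_rot: [-1.849, 2.539, 0.0]
contact_force: [0.3, -0.6, -0.7]
finger_gap: 0.996
grasp_force: 0.0
```

```bash
python3 -c "
from h import *
goto(V[0],V[1],.17,V[2])"
```

```text
t 0.9 pos [ 0.3633 -0.2039  0.2181] lin [-27.94  -8.3    4.81] tw [-0.   0.   0.3] F [ 0.3 -0.6 -0.7] grip 0.0 0.996
```

arm_command([
  {"linear": [-4, -1.2, 0.7], "twist": [0, 0, 0.3], "hand": 4},
  {"linear": [-8, -2.4, 1.4], "twist": [0, 0, 0.3], "hand": 4},
  {"linear": [-12, -3.6, 2.1], "twist": [0, 0, 0.3], "hand": 4},
  {"linear": [-16, -4.8, 2.8], "twist": [0, 0, 0.3], "hand": 4},
  {"linear": [-20, -6, 3.5], "twist": [0, 0, 0.3], "hand": 4},
  {"linear": [-24, -7.2, 4.2], "twist": [0, 0, 0.3], "hand": 4},
  {"linear": [-27.9, -8.3, 4.8], "twist": [0, 0, 0.3], "hand": 4},
  {"linear": [-27.9, -8.3, 4.8], "twist": [0, 0, 0.3], "hand": 4},
])

```text
time: 1.7
eef_pos: [0.5298, 0.0366, 0.1681]
ee_rot: [1.839, -2.544, -0.002]
contact_force: [1.1, -1.2, 0.8]
finger_gap: 0.474
grasp_force: 0.0
```

```bash
python3 -c "
from h import *
import cv2
goto(V[0],V[1],.092,V[2])
a=cv2.cvtColor(manip.grab_frame('scene'),4)[130:250,220:380]
cv2.imwrite('pics/a.png',cv2.convertScaleAbs(cv2.resize(a,(800,600),interpolation=2),alpha=1.4))"
```

```text
t 1.7 pos [0.5298 0.0366 0.1681] lin [0.06 0.15 7.61] tw [ 0.1 -0.1 -0.1] F [ 1.1 -1.2  0.8] grip 0.0 0.474
```

View pics/a.png

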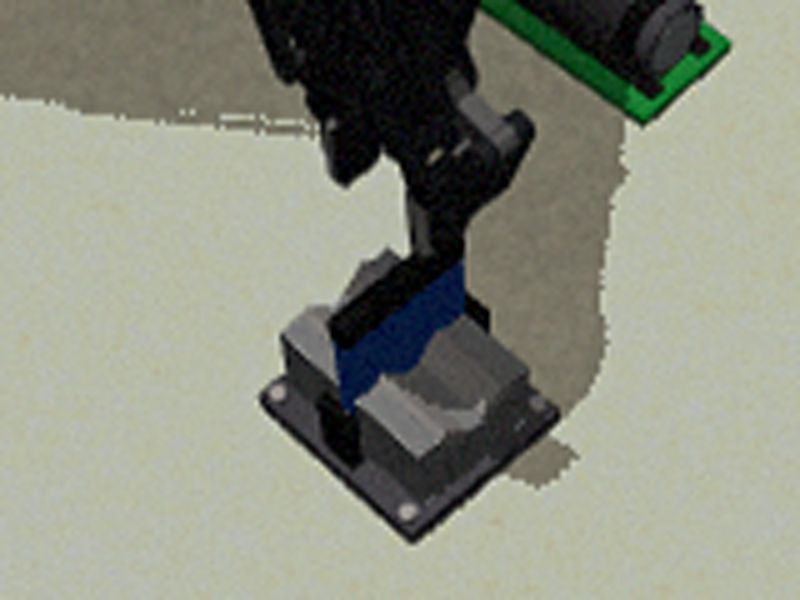

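The open fingers hang over the plate's strip (the visible fingertip is at about (437,250) in the crop) and line up with the plate. I'm descending.

arm_command([
  {"linear": [0, 0.1, 2.5], "twist": [0, 0, 0], "hand": 4},
  {"linear": [0, 0.1, 5], "twist": [0, 0, 0], "hand": 4},
  {"linear": [0, 0.1, 7.4], "twist": [0, 0, 0], "hand": 4},
  {"linear": [0, 0.1, 7.4], "twist": [0, 0, 0], "hand": 3},
  {"linear": [0, 0.1, 7.4], "twist": [0, 0, 0], "hand": 1.5},
  {"linear": [0, 0.1, 7.4], "twist": [0, 0, 0], "hand": 0.5},
  {"linear": [0, 0.1, 7.4], "twist": [0, 0, 0], "hand": 0},
  {"linear": [0, 0.1, 7.4], "twist": [0, 0, 0], "hand": 0},
])

```text
time: 2.55
eef_pos: [0.5282, 0.0334, 0.0977]
ee_rot: [-1.836, 2.548, -0.002]
contact_force: [-3.2, -0.9, 4.9]
finger_gap: 0.103
grasp_force: 60.5
```

```bash
python3 -c "
from h import *
goto(V[0],V[1],.20,V[2])"
```

```text
t 2.55 pos [0.5282 0.0334 0.0977] lin [ -0.29   0.1  -10.23] tw [-0.1  0.  -0.2] F [-3.2 -0.9  4.9] grip 60.5 0.103
```

arm_command([
  {"linear": [0, 0, -0.5], "twist": [0, 0, 0], "hand": 0},
  {"linear": [0, 0, -1.5], "twist": [0, 0, 0], "hand": 0},
  {"linear": [0, 0, -3], "twist": [0, 0, 0], "hand": 0},
  {"linear": [0, 0, -4.5], "twist": [0, 0, 0], "hand": 0},
  {"linear": [0, 0, -6], "twist": [0, 0, 0], "hand": 0},
  {"linear": [0, 0, -8], "twist": [0, 0, 0], "hand": 0},
  {"linear": [0, 0, -10], "twist": [0, 0, 0], "hand": 0},
  {"linear": [0, 0, -10], "twist": [0, 0, 0], "hand": 0},
])

```text
time: 3.35
eef_pos: [0.5297, 0.0339, 0.2001]
ee_rot: [-1.833, 2.544, -0.005]
contact_force: [-0.4, -0.6, -0.6]
finger_gap: 0.096
grasp_force: 59.6
```

```bash
python3 -c "
from h import *
import cv2
goto(S[0],S[1],.20,S[2])
a=cv2.cvtColor(manip.grab_frame('scene'),4)[110:260,220:420]
cv2.imwrite('pics/b.png',cv2.convertScaleAbs(cv2.resize(a,(800,600),interpolation=2),alpha=1.4))"
```

```text
t 3.35 pos [0.5297 0.0339 0.2001] lin [30.5  -3.56 -0.07] tw [-0.3  0.2  4.9] F [-0.4 -0.6 -0.6] grip 59.6 0.096
```

View pics/b.png

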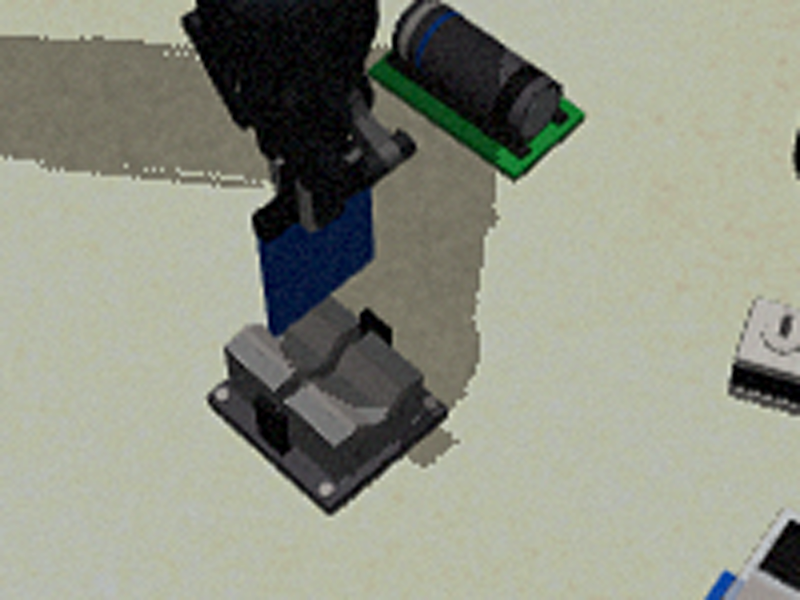

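The plate is held clear of the slot. Its lower corners are at (272,332) and (374,258) in the crop, so I can check the plate's offset from the TCP.

Run:
```python
from h import *
s=manip.state(); T=R.from_rotvec(s["ee_rot"]); p=s["eef_pos"]; print(T.as_matrix().round(3), p)
M=R.from_euler('z',V[2])
for dy in (0,.003,.006):
    q=M.apply([[.0025,-.034+dy,0],[.0025,.034+dy,0],[.005,-.034+dy,.095]])+[p[0],p[1],p[2]-.0857]
    print(dy,((proj("scene",q)-[220,110])*4).round(0).tolist())
```

```text
[[-0.317 -0.949  0.004]
 [-0.949  0.317  0.001]
 [-0.003 -0.003 -1.   ]] [0.52879182 0.03399539 0.19816253]
0 [[269.0, 339.0], [367.0, 260.0], [257.0, 228.0]]
0.003 [[273.0, 336.0], [371.0, 257.0], [262.0, 224.0]]
0.006 [[278.0, 332.0], [375.0, 254.0], [267.0, 220.0]]
```

```bash
python3 -c "
from h import *
goto(.4658,-.2695,.17,S[2])"
```

```text
t 3.4 pos [0.5288 0.034  0.1982] lin [30.79 -3.63  2.75] tw [-0.2  0.2  4.9] F [-0.2  0.4 -1.9] grip 59.6 0.102
```

arm_command([
  {"linear": [3, -0.4, 0], "twist": [0, 0, 1], "hand": 0},
  {"linear": [7.5, -1, 0], "twist": [0, 0, 2], "hand": 0},
  {"linear": [12, -1.5, 0], "twist": [0, 0, 3], "hand": 0},
  {"linear": [16.5, -2, 0], "twist": [0, 0, 4], "hand": 0},
  {"linear": [21, -2.5, 0], "twist": [0, 0, 4.9], "hand": 0},
  {"linear": [25.5, -3, 0], "twist": [0, 0, 4.9], "hand": 0},
  {"linear": [29, -3.4, 1.5], "twist": [0, 0, 4.9], "hand": 0},
  {"linear": [30.8, -3.6, 2.75], "twist": [0, 0, 4.9], "hand": 0},
])

```text
time: 4.2
eef_pos: [0.4631, -0.2722, 0.1676]
ee_rot: [1.722, -2.627, -0.001]
contact_force: [0.5, -0.0, -0.9]
finger_gap: 0.101
grasp_force: 59.5
```

arm_command([
  {"linear": [0, 0, 0.5], "twist": [0, 0, 0], "hand": 0},
  {"linear": [0, 0, 1], "twist": [0, 0, 0], "hand": 0},
  {"linear": [0, 0, 1.5], "twist": [0, 0, 0], "hand": 0},
  {"linear": [0, 0, 2], "twist": [0, 0, 0], "hand": 0},
  {"linear": [0, 0, 2.5], "twist": [0, 0, 0], "hand": 0},
  {"linear": [0, 0, 2.5], "twist": [0, 0, 0], "hand": 0},
  {"linear": [0, 0, 2.5], "twist": [0, 0, 0], "hand": 0},
  {"linear": [0, 0, 2.5], "twist": [0, 0, 0], "hand": 0},
])

```text
time: 5.0
eef_pos: [0.4646, -0.2699, 0.1441]
ee_rot: [-1.726, 2.625, -0.001]
contact_force: [0.2, -0.1, -0.8]
finger_gap: 0.102
grasp_force: 59.5
```

```bash
python3 -c "
from h import *
import cv2
goto(.4658,-.2695,.095,S[2])
a=cv2.cvtColor(manip.grab_frame('scene'),4)[240:360,120:280]
cv2.imwrite('pics/c.png',cv2.convertScaleAbs(cv2.resize(a,(800,600),interpolation=2),alpha=1.4))
s=manip.state();p=s['eef_pos'];M=R.from_euler('z',S[2]);print(p)
q=M.apply([[.0025,-.031,0],[.0025,.037,0]])+[p[0],p[1],p[2]-.0857]
print((proj('scene',q)-[120,240])*5)
print((proj('scene',M.apply([[-.005,-.04,.043],[-.005,.04,.043],[.005,.04,.043],[.005,-.04,.043]])+[S[0],S[1],0])-[120,240])*5)
"
```

```text
t 5.0 pos [ 0.4646 -0.2699  0.1441] lin [-0.08 -0.09  4.91] tw [-0. -0.  0.] F [ 0.2 -0.1 -0.8] grip 59.5 0.102
[ 0.46458381 -0.2699479   0.14412401]
[[303.73065032 383.42391424]
 [455.0319266  276.57805785]]
[[293.32686097 393.18995841]
 [468.47549874 269.44859239]
 [482.75137677 287.77329166]
 [307.28631887 412.40152429]]
```

View pics/c.png

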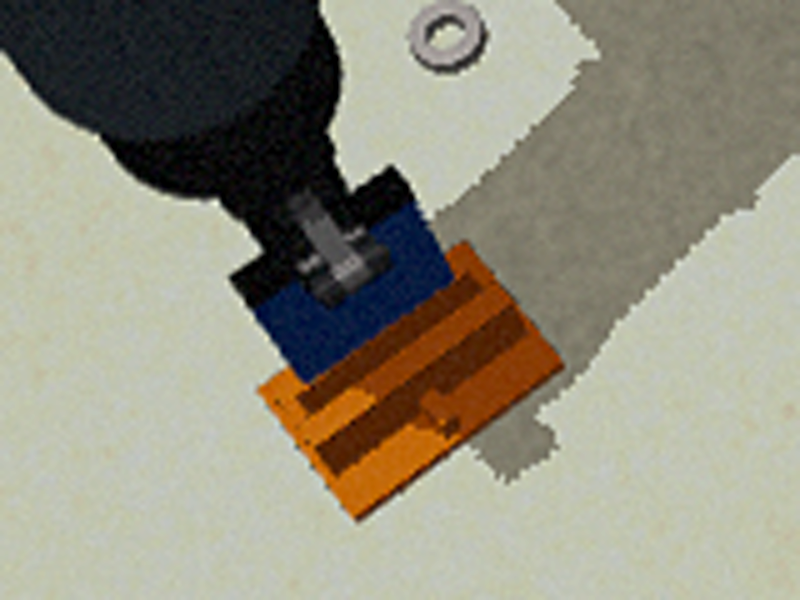

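The plate's lower corners, at (303,382) and (455,278), match the prediction, and the slot lies right below them. I'll make the small correction and lower it.

arm_command([
  {"linear": [-0.1, -0.1, 0.5], "twist": [0, 0, 0], "hand": 0},
  {"linear": [-0.1, -0.1, 1.2], "twist": [0, 0, 0], "hand": 0},
  {"linear": [-0.1, -0.1, 2], "twist": [0, 0, 0], "hand": 0},
  {"linear": [-0.1, -0.1, 2.8], "twist": [0, 0, 0], "hand": 0},
  {"linear": [-0.1, -0.1, 3.6], "twist": [0, 0, 0], "hand": 0},
  {"linear": [-0.1, -0.1, 4.3], "twist": [0, 0, 0], "hand": 0},
  {"linear": [-0.1, -0.1, 4.8], "twist": [0, 0, 0], "hand": 0},
  {"linear": [-0.1, -0.1, 4.8], "twist": [0, 0, 0], "hand": 0},
])

```text
time: 5.85
eef_pos: [0.4652, -0.2692, 0.0949]
ee_rot: [1.725, -2.625, -0.002]
contact_force: [0.1, 0.1, -0.9]
finger_gap: 0.104
grasp_force: 59.5
```

arm_command([
  {"linear": [0, 0, 0.1], "twist": [0, 0, 0], "hand": 0},
  {"linear": [0, 0, 0.1], "twist": [0, 0, 0], "hand": 0},
  {"linear": [0, 0, 0.1], "twist": [0, 0, 0], "hand": 2},
  {"linear": [0, 0, 0.1], "twist": [0, 0, 0], "hand": 4},
  {"linear": [0, 0, 0.1], "twist": [0, 0, 0], "hand": 4},
  {"linear": [0, 0, -1], "twist": [0, 0, 0], "hand": 4},
  {"linear": [0, 0, -4], "twist": [0, 0, 0], "hand": 4},
  {"linear": [0, 0, -8.5], "twist": [0, 0, 0], "hand": 4},
])

```text
time: 6.65
eef_pos: [0.4642, -0.2689, 0.1804]
ee_rot: [1.724, -2.623, -0.006]
contact_force: [0.7, -0.3, 0.1]
finger_gap: 0.471
grasp_force: 0.0
```

```bash
python3 -c "
from h import *
import cv2
goto(K[0],K[1],.20,K[2]+np.pi/2)
a=cv2.cvtColor(manip.grab_frame('scene'),4)[240:360,120:280]
cv2.imwrite('pics/d.png',cv2.convertScaleAbs(cv2.resize(a,(480,360),interpolation=2),alpha=1.4))
M=R.from_euler('z',S[2])
print((proj('scene',M.apply([[.005,-.034,.103],[.005,.034,.103]])+[S[0],S[1],0])-[120,240])*3)"
```

```text
t 6.65 pos [ 0.4642 -0.2689  0.1804] lin [-50.89  17.84  -1.89] tw [ 0.2 -0.2 82.4] F [ 0.7 -0.3  0.1] grip 0.0 0.471
[[168.13142733 207.01630046]
 [262.90999868 140.7610433 ]]
```

View pics/d.png

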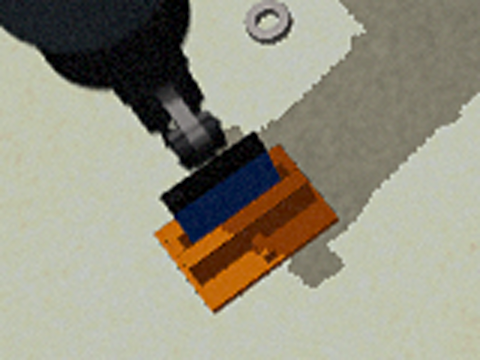

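The plate stands in the stand's slot, strip top at about (168,207) to (258,140), released. Next is the barrel.

arm_command([
  {"linear": [-4.2, 1.5, 0], "twist": [0, 0, -8], "hand": 7},
  {"linear": [-8.4, 3, 0], "twist": [0, 0, -16], "hand": 7},
  {"linear": [-12.6, 4.5, 0], "twist": [0, 0, -24], "hand": 7},
  {"linear": [-16.8, 6, 0], "twist": [0, 0, -32], "hand": 7},
  {"linear": [-21, 7.5, 0], "twist": [0, 0, -40], "hand": 7},
  {"linear": [-25.2, 9, 0], "twist": [0, 0, -48], "hand": 7},
  {"linear": [-29.4, 10.5, 0], "twist": [0, 0, -56], "hand": 7},
  {"linear": [-33.6, 12, 0], "twist": [0, 0, -64], "hand": 7},
])

```text
time: 7.5
eef_pos: [0.4889, 0.0886, 0.182]
ee_rot: [-2.857, 1.303, -0.002]
contact_force: [1.5, -0.7, 1.3]
finger_gap: 0.823
grasp_force: 0.0
```

```bash
python3 -c "
from h import *
goto(K[0],K[1],.11,K[2]+np.pi/2);print(manip.state()['joint_pos'].round(2))"
```

```text
t 7.5 pos [0.4889 0.0886 0.182 ] lin [-12.74 -12.85   7.21] tw [ -0.1  -0.1 -33.3] F [ 1.5 -0.7  1.3] grip 0.0 0.823
[ 0.5   0.18 -0.15  0.   -1.24  0.22]
```

arm_command([
  {"linear": [-2.5, -2.5, 0.5], "twist": [0, 0, -7], "hand": 7},
  {"linear": [-5, -5, 1.5], "twist": [0, 0, -14], "hand": 7},
  {"linear": [-7.5, -7.5, 3], "twist": [0, 0, -21], "hand": 7},
  {"linear": [-10, -10, 4.5], "twist": [0, 0, -28], "hand": 7},
  {"linear": [-12.7, -12.8, 6], "twist": [0, 0, -33.3], "hand": 7},
  {"linear": [-12.7, -12.8, 7.2], "twist": [0, 0, -33.3], "hand": 7},
  {"linear": [-12.7, -12.8, 7.2], "twist": [0, 0, -33.3], "hand": 7},
  {"linear": [-12.7, -12.8, 7.2], "twist": [0, 0, -33.3], "hand": 7},
])

```text
time: 8.3
eef_pos: [0.5035, 0.2659, 0.1095]
ee_rot: [3.111, -0.44, 0.001]
contact_force: [0.2, 0.6, 0.0]
finger_gap: 0.818
grasp_force: 0.0
```

```bash
python3 -c "
from h import *
goto(K[0],K[1],.031,K[2]+np.pi/2);print(manip.state()['joint_pos'].round(2))"
```

```text
t 8.3 pos [0.5035 0.2659 0.1095] lin [-0.18 -0.27  7.85] tw [-0.  -0.  -0.4] F [0.2 0.6 0. ] grip 0.0 0.818
[ 0.76  0.37 -0.08  0.   -1.12  0.53]
```

arm_command([
  {"linear": [-0.2, -0.25, 2], "twist": [0, 0, -0.4], "hand": 7},
  {"linear": [-0.2, -0.25, 4], "twist": [0, 0, -0.4], "hand": 7},
  {"linear": [-0.2, -0.25, 6], "twist": [0, 0, -0.4], "hand": 7},
  {"linear": [-0.2, -0.25, 7.8], "twist": [0, 0, -0.4], "hand": 7},
  {"linear": [-0.2, -0.25, 7.8], "twist": [0, 0, -0.4], "hand": 7},
  {"linear": [-0.2, -0.25, 7.8], "twist": [0, 0, -0.4], "hand": 5},
  {"linear": [-0.2, -0.25, 7.8], "twist": [0, 0, -0.4], "hand": 3},
  {"linear": [-0.2, -0.25, 7.8], "twist": [0, 0, -0.4], "hand": 2},
])

```text
time: 9.1
eef_pos: [0.5034, 0.27, 0.0331]
ee_rot: [-3.11, 0.428, -0.005]
contact_force: [-0.3, 0.1, 6.1]
finger_gap: 0.449
grasp_force: 60.3
```

arm_command([
  {"linear": [0, 0, 0], "twist": [0, 0, 0], "hand": 2},
  {"linear": [0, 0, 0], "twist": [0, 0, 0], "hand": 2},
  {"linear": [0, 0, 0], "twist": [0, 0, 0], "hand": 2},
  {"linear": [0, 0, 0], "twist": [0, 0, 0], "hand": 2},
  {"linear": [0, 0, 0], "twist": [0, 0, 0], "hand": 2},
  {"linear": [0, 0, 0], "twist": [0, 0, 0], "hand": 2},
  {"linear": [0, 0, 0], "twist": [0, 0, 0], "hand": 2},
  {"linear": [0, 0, 0], "twist": [0, 0, 0], "hand": 2},
])

```text
time: 9.9
eef_pos: [0.5034, 0.27, 0.0331]
ee_rot: [-3.11, 0.427, -0.005]
contact_force: [-0.3, -1.4, 7.1]
finger_gap: 0.444
grasp_force: 60.3
```

```bash
python3 -c "
from h import *
goto(K[0],K[1],.031,K[2]+np.pi/2)"
```

```text
t 9.9 pos [0.5034 0.27   0.0331] lin [-0.06  0.12  0.21] tw [-0.2 -0.2  0.1] F [-0.3 -1.4  7.1] grip 60.3 0.444
```

arm_command([
  {"linear": [0, 0, -0.5], "twist": [0, 0, 0], "hand": 2},
  {"linear": [0, 0, -1.5], "twist": [0, 0, 0], "hand": 2},
  {"linear": [0, 0, -3], "twist": [0, 0, 0], "hand": 2},
  {"linear": [0, 0, -5], "twist": [0, 0, 0], "hand": 2},
  {"linear": [0, 0, -7], "twist": [0, 0, 0], "hand": 2},
  {"linear": [0, 0, -9.5], "twist": [0, 0, 0], "hand": 2},
  {"linear": [0, 0, -12], "twist": [0, 0, 0], "hand": 2},
  {"linear": [0, 0, -12], "twist": [0, 0, 0], "hand": 2},
])

```text
time: 10.7
eef_pos: [0.5038, 0.2704, 0.1553]
ee_rot: [-3.107, 0.427, -0.009]
contact_force: [1.2, 0.2, -2.1]
finger_gap: 0.443
grasp_force: 60.6
```

```bash
python3 -c "
from h import *
goto(V[0],V[1],.13,V[2]+np.pi/2)"
```

```text
t 10.7 pos [0.5038 0.2704 0.1553] lin [ 8.62 21.88  2.44] tw [-0.3 -0.3  2.6] F [ 1.2  0.2 -2.1] grip 60.6 0.443
```

arm_command([
  {"linear": [1.2, 3, 0], "twist": [0, 0, 0.5], "hand": 2},
  {"linear": [2.6, 6.5, 0], "twist": [0, 0, 1], "hand": 2},
  {"linear": [4, 10, 0], "twist": [0, 0, 1.5], "hand": 2},
  {"linear": [5.4, 13.5, 0], "twist": [0, 0, 2], "hand": 2},
  {"linear": [6.8, 17, 0.5], "twist": [-0.1, -0.1, 2.5], "hand": 2},
  {"linear": [8, 20, 1.5], "twist": [-0.2, -0.2, 2.6], "hand": 2},
  {"linear": [8.6, 21.9, 2.4], "twist": [-0.2, -0.2, 2.6], "hand": 2},
  {"linear": [8.6, 21.9, 2.4], "twist": [-0.2, -0.2, 2.6], "hand": 2},
])

```text
time: 11.5
eef_pos: [0.5238, 0.0327, 0.1247]
ee_rot: [3.096, -0.503, -0.013]
contact_force: [0.2, 0.1, -3.5]
finger_gap: 0.443
grasp_force: 60.8
```

arm_command([
  {"linear": [0, 0, 0.5], "twist": [0, 0, 0], "hand": 2},
  {"linear": [0, 0, 1.2], "twist": [0, 0, 0], "hand": 2},
  {"linear": [0, 0, 2], "twist": [0, 0, 0], "hand": 2},
  {"linear": [0, 0, 2.7], "twist": [0, 0, 0], "hand": 2},
  {"linear": [0, 0, 3.3], "twist": [0, 0, 0], "hand": 2},
  {"linear": [0, 0, 3.5], "twist": [0, 0, 0], "hand": 2},
  {"linear": [0, 0, 3.5], "twist": [0, 0, 0], "hand": 2},
  {"linear": [0, 0, 3.5], "twist": [0, 0, 0], "hand": 2},
])

```text
time: 12.3
eef_pos: [0.5258, 0.0352, 0.092]
ee_rot: [3.099, -0.498, -0.005]
contact_force: [-0.1, 0.3, -3.0]
finger_gap: 0.447
grasp_force: 60.8
```

```bash
python3 -c "
from h import *
import cv2
goto(V[0],V[1],.0734,V[2]+np.pi/2)
a=cv2.cvtColor(manip.grab_frame('scene'),4)[130:250,220:380]
cv2.imwrite('pics/e.png',cv2.convertScaleAbs(cv2.resize(a,(800,600),interpolation=2),alpha=1.5))"
```

```text
t 12.3 pos [0.5258 0.0352 0.092 ] lin [ 0.18 -0.2   1.86] tw [ 0.2  0.2 -0. ] F [-0.1  0.3 -3. ] grip 60.8 0.447
```

View pics/e.png

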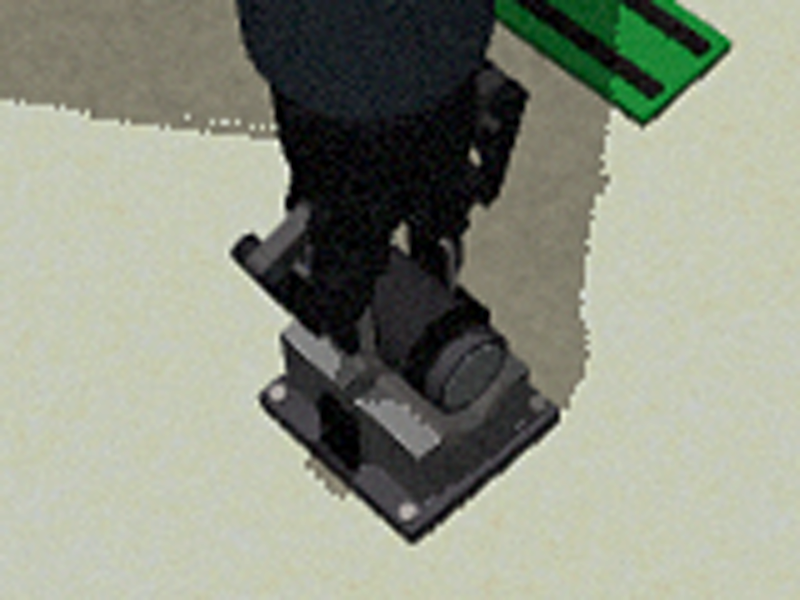

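The barrel hangs just above the groove, aligned with it, with its end disc at about (475,372) in the crop. I'm lowering it with the lateral correction.

arm_command([
  {"linear": [0.2, -0.2, 0.2], "twist": [0.2, 0.2, 0], "hand": 2},
  {"linear": [0.2, -0.2, 0.5], "twist": [0.2, 0.2, 0], "hand": 2},
  {"linear": [0.2, -0.2, 0.8], "twist": [0.2, 0.2, 0], "hand": 2},
  {"linear": [0.2, -0.2, 1.1], "twist": [0.2, 0.2, 0], "hand": 2},
  {"linear": [0.2, -0.2, 1.3], "twist": [0.2, 0.2, 0], "hand": 2},
  {"linear": [0.2, -0.2, 1.5], "twist": [0.2, 0.2, 0], "hand": 2},
  {"linear": [0.2, -0.2, 1.6], "twist": [0.2, 0.2, 0], "hand": 2},
  {"linear": [0.2, -0.2, 1.6], "twist": [0.2, 0.2, 0], "hand": 2},
])

```text
time: 13.15
eef_pos: [0.5279, 0.0364, 0.0756]
ee_rot: [3.102, -0.499, -0.0]
contact_force: [-0.0, 0.2, -2.5]
finger_gap: 0.445
grasp_force: 60.8
```

```bash
python3 -c "
from h import *
goto(V[0],V[1],.0734,V[2]+np.pi/2)
print(manip.state()['moment'].round(2))
M=R.from_euler('z',V[2])
print(([.0018+.5240,0.0352]),(proj('scene',M.apply([[.05,0,0]])+[.5258,.0352,.087])-[220,130])*5)"
```

```text
t 13.15 pos [0.5279 0.0364 0.0756] lin [ 0.01 -0.02  0.22] tw [ 0.   0.  -0.1] F [-0.   0.2 -2.5] grip 60.8 0.445
[ 0.03  0.01 -0.06]
[0.5258, 0.0352] [[476.28427214 373.47862357]]
```

arm_command([
  {"linear": [0, 0, 0.05], "twist": [0, 0, 0], "hand": 2},
  {"linear": [0, 0, 0.1], "twist": [0, 0, 0], "hand": 2},
  {"linear": [0, 0, 0.15], "twist": [0, 0, 0], "hand": 2},
  {"linear": [0, 0, 0.2], "twist": [0, 0, 0], "hand": 2},
  {"linear": [0, 0, 0.2], "twist": [0, 0, 0], "hand": 2},
  {"linear": [0, 0, 0.2], "twist": [0, 0, 0], "hand": 2},
  {"linear": [0, 0, 0.2], "twist": [0, 0, 0], "hand": 2},
  {"linear": [0, 0, 0.2], "twist": [0, 0, 0], "hand": 2},
])

```text
time: 13.95
eef_pos: [0.528, 0.0364, 0.0738]
ee_rot: [3.102, -0.499, 0.0]
contact_force: [-0.3, -0.1, -1.7]
finger_gap: 0.443
grasp_force: 60.8
```

arm_command([
  {"linear": [0, 0, 0.03], "twist": [0, 0, 0], "hand": 2},
  {"linear": [0, 0, 0.06], "twist": [0, 0, 0], "hand": 2},
  {"linear": [0, 0, 0.08], "twist": [0, 0, 0], "hand": 2},
  {"linear": [0, 0, 0.1], "twist": [0, 0, 0], "hand": 2},
  {"linear": [0, 0, 0.1], "twist": [0, 0, 0], "hand": 2},
  {"linear": [0, 0, 0.1], "twist": [0, 0, 0], "hand": 2},
  {"linear": [0, 0, 0.1], "twist": [0, 0, 0], "hand": 2},
  {"linear": [0, 0, 0.1], "twist": [0, 0, 0], "hand": 2},
])

```text
time: 14.75
eef_pos: [0.5281, 0.0364, 0.0735]
ee_rot: [-3.102, 0.499, -0.001]
contact_force: [-3.2, 0.2, 5.7]
finger_gap: 0.44
grasp_force: 61.7
```

arm_command([
  {"linear": [0, 0, 0.02], "twist": [0, 0, 0], "hand": 2},
  {"linear": [0, 0, 0.04], "twist": [0, 0, 0], "hand": 2},
  {"linear": [0, 0, 0.04], "twist": [0, 0, 0], "hand": 2},
  {"linear": [0, 0, 0.04], "twist": [0, 0, 0], "hand": 2},
  {"linear": [0, 0, 0.04], "twist": [0, 0, 0], "hand": 2},
  {"linear": [0, 0, 0.04], "twist": [0, 0, 0], "hand": 2},
  {"linear": [0, 0, 0.04], "twist": [0, 0, 0], "hand": 2},
  {"linear": [0, 0, 0.04], "twist": [0, 0, 0], "hand": 2},
])

```text
time: 15.55
eef_pos: [0.5281, 0.0364, 0.0735]
ee_rot: [-3.102, 0.499, -0.002]
contact_force: [-4.3, 0.9, 8.5]
finger_gap: 0.445
grasp_force: 61.9
```

```bash
python3 -c "
from h import *
goto(V[0],V[1],.0734,V[2]+np.pi/2)
print(manip.state()['moment'].round(2))
import cv2
a=cv2.cvtColor(manip.grab_frame('scene'),4)[110:360,120:420]
cv2.imwrite('pics/f.png',cv2.convertScaleAbs(cv2.resize(a,(720,600),interpolation=2),alpha=1.5))
goto(V[0],V[1],.0734,V[2]+np.pi/2)"
```

```text
t 15.55 pos [0.5281 0.0364 0.0735] lin [-0.01 -0.01  0.01] tw [-0.  -0.1 -0. ] F [-4.3  0.9  8.5] grip 61.9 0.445
[ 0.28  1.49 -0.12]
t 15.6 pos [0.5281 0.0364 0.0734] lin [-0.01 -0.01  0.  ] tw [-0.  -0.1 -0. ] F [-4.   1.1  8.2] grip 61.9 0.442
```

View pics/f.png

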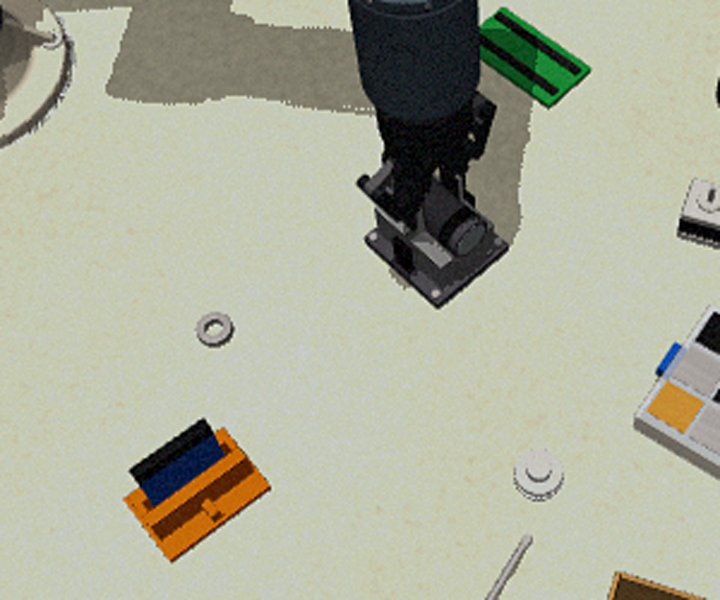

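The barrel is seated in the V (end disc at about (467,236)) under about 10 N, and the plate is parked at about (180,460). I'm handing in.

```bash
python3 -c "
from rig import manip
print(manip.close_job())"
```

```text
the job is handed in; nothing more can be done
None
```

The job was handed in at about 15.6 s of the 54 s limit: the plate is parked and released in the stand, and the barrel is held in the V with about 8 N of push plus its own weight (roughly 10–11 N total on the faces). The judge's result was not shown.

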